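# Complete the row of honing blocks on the curing shelf

## Task

One finished honing block already stands on the low wooden curing shelf: take the two blocks of that same full-height rectangular kind from the bench and stand one on each side of it, along its long faces, so that the three make a neat straight row: upright, parallel, ends level, with a gap of about 12 mm between neighbours. Set them down rather than dropping them, and leave the block on the shelf, the flat bare aluminium blank, the round stone and the glue bottle where they are.

Things in the scene. Friction and masses are not known exactly. Their poses are not given: they have to be found in the camera images.
- shelf: low wooden curing shelf, a board 200 mm deep (x) by 300 mm wide (y), its flat top 50 mm above the bench, with an aluminium lip along the far (+x) edge that rises 8 mm above the board. Fixed. Origin on the bench under the board's centre, z up, y along the shelf
- ref_mid (a point): the honing block that already stands on the shelf, loose, 56 mm long (x) by 36 mm wide (y) by 50 mm tall (z). This point is its centre, 25 mm above the shelf board; x runs along its 56 mm length, roughly across the shelf's depth; the two new blocks belong on its +y and -y sides (its 56 mm long faces), either block on either side
- block_a_mid (a point): a loose honing block standing on the bench, the same as the one on the shelf: dark grey stone glued on a 10 mm aluminium foot, 56 mm long (x) by 36 mm wide (y) by 50 mm tall (z) overall, about 0.24 kg, sharp-edged rectangular shape. This point is its centre, 25 mm above its underside; x runs along its 56 mm length, z up. Held by its two 36 mm end faces (across the 56 mm length), the fingers stay out of the gap between neighbours
- block_b_mid (a point): a loose honing block standing on the bench, the same as the one on the shelf: dark grey stone glued on a 10 mm aluminium foot, 56 mm long (x) by 36 mm wide (y) by 50 mm tall (z) overall, about 0.24 kg, sharp-edged rectangular shape. This point is its centre, 25 mm above its underside; x runs along its 56 mm length, z up. Held by its two 36 mm end faces (across the 56 mm length), the fingers stay out of the gap between neighbours
- blank_mid (a point): bystander: flat bare aluminium blank without a stone, 56 x 36 x 10 mm, lying on the bench; this point is its centre. Not to be moved
- round_mid (a point): bystander: round grey stone, 56 mm in diameter, 30 mm tall, standing on the bench; this point is its centre. Not to be moved
- glue_mid (a point): bystander: small white glue bottle with a green cap, 36 mm in diameter, 75 mm tall, on the bench beyond the blocks; this point is half-way up. Not to be moved
Not all that is in view belongs to the job. What is shaped like the part that bears block_a_mid but pink, purple or red is not meant.

How it is judged:
By the outcome, as a careful person would: the job done as asked, in the order asked, and still so for the second after the job is handed in, with the robot touching nothing.
It also fails if it takes over 54 s, if anything falls off the work surface, if the arm or the gripper's body presses on something with over 40 N, if the wrist force passes 120 N, or if a joint passes its speed limit or range.

## Robot

A 6-joint arm with a two-finger parallel gripper is mounted at the origin on the work surface. World frame = base frame: x ahead of the robot, y to its left, z up, the work surface at z = 0. Lengths are in mm, angles in degrees, forces in N, time in s.
With the tool pointing down it reaches from about 300 to 850 mm from the base axis. Payload 4.2 kg.
Tool frame: the origin (TCP) lies on the centre line of the jaws, within the pads' length; the fingertips stand 14 mm ahead of it and the grasp point (between the pads) lies 5 mm behind it; z points along the fingers, y is the line along which they close (so a half turn about z gives the same grasp; the last joint's range is limited). The gripper opens to 91 mm and grips with 3 to 60 N. Pads are 32 mm wide; open, the fingers measure 118 mm over their backs; the gripper's body (76 mm by 178 mm) begins 60 mm behind the grasp point.
Start: joints at [-64.744, 18.312, 89.639, -0, 72.044, -1.146], TCP at [255.688, -515.042, 197.876] pointing down, gripper open.
Joint ranges: [-177.97, 177.97], [-48.28, 115.42], [12.27, 149.76], [-77.06, 257.06], [2.81, 150.46], [-146.56, 146.56]. Speed limits (degrees/s): [147.25, 147.25, 180, 180, 180, 180].

## Interface

Orientations are given as [roll, pitch, yaw] about the fixed x, y, z axes, in that order (R = Rz(yaw) Ry(pitch) Rx(roll)).
In Python, from workcell import env gives the robot as it stands.
- The arm moves only by the tool arm_command, never from a script. Its argument "motion" is a list of rows, each an object with "offset": the shift along the tool's x, y, z in m, a list of three; "spin": the turn about the tool's z in rad. In form: [{"offset": [tx, ty, tz], "spin": spin}, ...]. A call has 1 to 5 rows; each row shifts and turns the commanded pose from where the row before left it, along the tool's axes as they then stand; what a row does not reach is not made up. A row lasts 1/8 s, in which the tool goes at most 62.5 mm and 10.7 degrees, less where a joint would pass 70% of its speed; a pose out of reach is approached as far as the arm can. A call with a gripper value outside its range is refused whole. "jaw" is the finger opening in m, from 0 to 0.0912, set as the call begins (left out, the last holds). The fingers move at their own pace and stop on an object; "newtons" is the grip in N (left out, the last holds). Time passes only in rows, so rows that do not move let the fingers close. It gives the time, the measured TCP pose, the force, the opening and the grip force at its end, in the units of the state.
- env.state(): the state, without advancing time (a new reading comes with each control period).
- env.grab_frame(name): name is "side" or "top" or "wrist"; returns (picture, depth): 384x512x3 uint8, blue, green, red; 384x512 float32, mm along the optical axis (not along the pixel's ray), 0 where there is no reading.
- env.camera_model(name): a dict with "fx", "fy", "cx", "cy" (pixels), "eye" and "rotation" of the camera in the world; the wrist camera has in their place "hand_eye" (4x4, takes a point from camera to tool coordinates, whose origin is the TCP and whose axes are the flange's). Camera axes: x right, y down, z forward; pixel columns grow to the right and rows downward; lengths in mm; the calibration is good to about 2 mm. A picture is of the moment at which its call begins: read the wrist's pose just before it. camera_model takes no time and is no camera call.
- env.job_done(): hands the job in; it is judged then, once.
Trained networks look in the newest picture that a camera, given by its name, has taken for a name from the list of things; names that differ only in an ending like _2 or _b are one class to them, and where a whole thing is asked for, a point or a joint stands for the part that bears it (a point fixed in the world has none). Each returns a list of dicts, best first, with "score" (0 to 1); they miss things now and then, are a little off and sometimes report something else, mostly with a low value. They report only what shows in the picture. A call takes as long as a camera call. They do not tell look-alikes from the thing itself.
- env.boxes_of(camera, target): "bbox" ([left, top, right, bottom] in pixels, round what is visible of it).
- env.pinpoint(camera, target): "location" ([column, row] in pixels: a listed point, or the origin of a listed thing).
The state is a dict: "time_s": time; "qpos": joint angles; "qvel": joint speeds; "effort": joint torques, N m; "ee_pos": TCP position; "ee_rot": TCP orientation; "force": force on the tool from outside, world axes, zero at the start; "torque": the same for the moment, N m; "gripper_width": finger opening in mm; "gripper_force": force on a finger pad.
Only numpy, scipy, OpenCV 4.12 (cv2) and the standard library are available. Lean on these libraries where they do the work, as an engineer would, in place of code of your own. Each camera call takes 0.05 s, during which the arm holds its last target. There are 200 camera calls.

## Working session

There is one attempt and no reset: what is moved stays moved. The work goes in short steps, Python scripts to look and compute and a tool call to move; the robot and the scene stay as the last step left them, time stands still between calls to the robot, and variables do not carry over. Pictures are saved under pics/ and viewed, at most 10 in all, crops included, and the job is handed in when it is done.

Besides the shell and the picture viewer there is one more tool, called in YAML: its name, and indented under it one key for each argument. arm_command: Moves the arm, as the interface text tells. Its arguments: {"type":"object","properties":{"motion":{"type":"array"},"jaw":{"type":"number"},"newtons":{"type":"number"}},"required":["motion"]}

```bash
mkdir -p pics; ls
cat > h.py <<'E'
import numpy as np, cv2
from workcell import env
from scipy.spatial.transform import Rotation as R
def pose(cam):
    m=env.camera_model(cam)
    if 'eye' in m: return m,np.array(m['rotation']),np.array(m['eye'])
    s=env.state(); H=np.array(m['hand_eye'])
    Rt=R.from_euler('xyz',s['ee_rot'],degrees=True).as_matrix()
    return m,Rt@H[:3,:3],Rt@H[:3,3]+np.array(s['ee_pos'])
def cloud(cam):
    m,Rc,e=pose(cam); p,d=env.grab_frame(cam)
    v,u=np.mgrid[:384,:512]
    P=np.stack([(u-m['cx'])/m['fx']*d,(v-m['cy'])/m['fy']*d,d],-1)@Rc.T+e
    P[d==0]=np.nan
    return p,P
E
python3 - <<'E'
from h import *
print(env.state()); 
p,P=cloud('top'); cv2.imwrite('pics/top.png',p); np.save('top.npy',P)
for n in ['shelf','ref_mid','block_a_mid','blank_mid','round_mid','glue_mid']:
    for r in env.pinpoint('top',n)[:5]:
        c,w=map(int,r['location']); print(n,r, P[w,c].round())
m=env.camera_model('top');print(m); print(env.camera_model('wrist'))
q,_=env.grab_frame('side'); cv2.imwrite('pics/both.png',np.vstack([p,q])[:, :]) if 0 else cv2.imwrite('pics/side.png',q)
E
```

```text
pics
{'time_s': 0.0, 'qpos': array([-6.47474233e+01,  1.83521273e+01,  8.97059270e+01, -7.18592785e-04,
        7.20426936e+01, -1.14573684e+00]), 'qvel': array([-0.0544335 , -0.03516211, -0.07283172, -0.0363028 , -0.18229872,
        0.04473632]), 'effort': array([-7.31764594e-04, -4.12457299e+01, -2.31970918e+01,  7.24018039e-02,
        4.55856230e-02, -1.57413178e-04]), 'ee_pos': array([ 255.42528437, -514.569069  ,  197.01866737]), 'ee_rot': array([-1.79899259e+02, -1.33144891e-03,  2.63985345e+01]), 'force': array([-1.08667546, -0.18709973,  0.59235578]), 'torque': array([ 0.01095651, -0.03834433,  0.01798307]), 'gripper_force': 0.0, 'gripper_width': 91.36633582510457}Traceback (most recent call last):
  File "<stdin>", line 3, in <module>
  File "h.py", line 13, in cloud
    P=np.stack([(u-m['cx'])/m['fx']*d,(v-m['cy'])/m['fy']*d,d],-1)@Rc.T+e
      ~~~~~~~~~~~~~~~~~~~~~~~~~~~~~~~~~~~~~~~~~~~~~~~~~~~~~~~~~~~~~~~~~^~
ValueError: operands could not be broadcast together with shapes (384,512) (3,)
```

```bash
python3 - <<'E'
from workcell import env
print(env.camera_model('top'),env.camera_model('side'),env.camera_model('wrist'))
E
sed -i "s/return m,np.array(m\['rotation'\])/return m,R.from_euler('xyz',m['rotation'],degrees=True).as_matrix()/" h.py
python3 - <<'E'
from h import *
p,P=cloud('top'); cv2.imwrite('pics/top.png',p); np.save('top.npy',P)
for n in ['shelf','ref_mid','block_a_mid','blank_mid','round_mid','glue_mid']:
    for r in env.pinpoint('top',n)[:5]:
        c,w=map(int,r['location']); print(n,r, P[w,c].round())
q,_=env.grab_frame('side'); cv2.imwrite('pics/side.png',q)
E
```

```text
{'fx': 498.27021435403157, 'fy': 498.27021435403157, 'cx': 257.2388289323806, 'cy': 190.03847026878512, 'eye': array([ 454.36246088,   80.24897473, 1291.97330247]), 'rotation': array([-174.8267952 ,    0.48679634,  -91.61099115])} {'fx': 484.9550803006698, 'fy': 484.9550803006698, 'cx': 260.90107832048136, 'cy': 188.81377134705258, 'eye': array([-195.47032165,  805.14771395,  818.48209304]), 'rotation': array([-125.2740518 ,   -1.31087576, -132.73946796])} {'fx': 288.3391257129106, 'fy': 288.3391257129106, 'cx': 256.89845607678023, 'cy': 192.63693392524334, 'hand_eye': array([[ 2.15393555e-06, -9.71401595e-01, -2.37442499e-01,
         6.56136541e+01],
       [ 9.99999994e-01,  2.76906688e-05, -1.04213965e-04,
         2.42998563e-01],
       [ 1.07808554e-04, -2.37442497e-01,  9.71401590e-01,
        -1.85832238e+02],
       [ 0.00000000e+00,  0.00000000e+00,  0.00000000e+00,
         1.00000000e+00]])}
ref_mid {'location': [367.7, 176.8], 'score': 0.91} [ 589. -177.  101.]
block_a_mid {'location': [161.7, 287.7], 'score': 0.96} [334. 331.  50.]
block_a_mid {'location': [206.8, 219.9], 'score': 0.89} [498. 217.  50.]
block_a_mid {'location': [178.4, 247.1], 'score': 0.88} [431. 288.  52.]
block_a_mid {'location': [210.7, 272.3], 'score': 0.81} [367. 210.  46.]
block_a_mid {'location': [146.2, 246.1], 'score': 0.75} [436. 368.  49.]
blank_mid {'location': [245.9, 171.0], 'score': 0.79} [621. 118.   9.]
round_mid {'location': [177.4, 181.2], 'score': 0.66} [598. 291.  33.]
glue_mid {'location': [237.5, 119.1], 'score': 0.63} [748. 134.  54.]
```

View pics/top.png

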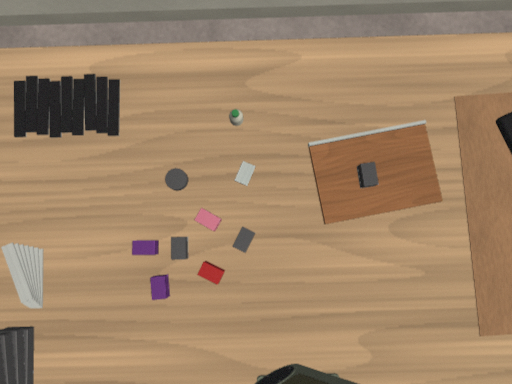

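View pics/side.png

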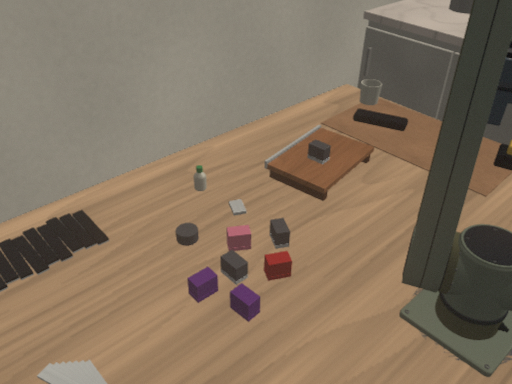

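Top picture: candidates are grey (179,248) and grey (244,240), which match the description. The look-alikes are purple (145,248) and (160,288), pink (208,220) and red (211,273). The reference block is at (369,175) on the shelf. I choose the two grey ones and check them in a crop.

```bash
cat >> h.py <<'E'
def rect(P,c,z0,z1,r=50):
    k=(np.abs(P[...,0]-c[0])<r)&(np.abs(P[...,1]-c[1])<r)&(P[...,2]>z0)&(P[...,2]<z1)
    n,l,st,ce=cv2.connectedComponentsWithStats(k.astype(np.uint8))
    i=1+np.argmax(st[1:,4]); Q=P[l==i]
    (x,y),(w,h),a=cv2.minAreaRect(Q[:,:2].astype(np.float32))
    if w<h: w,h,a=h,w,a+90
    a=(a+90)%180-90
    return np.round([x,y,w,h,a,np.median(Q[:,2]),len(Q)],1)
E
python3 - <<'E'
from h import *
P=np.load('top.npy'); p=cv2.imread('pics/top.png')
for c,r in [((179,248),(38,60)),((244,240),(38,60)),((369,175),(90,110)),((177,180),(20,40)),((245,173),(4,20)),((208,220),(38,60)),((211,273),(38,60)),((145,248),(38,60)),((160,288),(38,60))]:
    print(c,rect(P,P[c[1],c[0]],*r))
k=(P[...,2]>40)&(P[...,2]<56)&(abs(P[...,0]-600)<150)&(abs(P[...,1]+190)<200)
print(cv2.minAreaRect(P[k][:,:2].astype(np.float32)), np.median(P[k][:,2]))
cv2.imwrite('pics/crop.png',cv2.resize(p[200:310,120:280],None,fx=5,fy=5,interpolation=2))
E
```

```text
(179, 248) [428.4 287.9  54.4  36.5  -1.7  50.5 349. ]
(244, 240) [444.2 125.1  55.4  35.6 -27.9  50.7 331. ]
(369, 175) [ 593.2 -182.3   56.2   36.6    6.2  100.7  366. ]
(177, 180) [602.9 294.8  55.2  53.9 -74.8  31.2 380. ]
(245, 173) [615.3 122.4  64.1  50.2 -28.5  10.3 330. ]
(208, 220) [497.3 214.6  56.3  35.9  58.9  50.5 329. ]
(211, 273) [364.9 209.   55.5  36.3  63.1  50.5 343. ]
(145, 248) [430.8 374.2  57.5  34.8  88.6  50.7 345. ]
(160, 288) [331.9 338.5  56.3  37.4   4.1  50.6 356. ]
((604.0072021484375, -208.7740936279297), (208.51075744628906, 301.6163635253906), 9.43702507019043) 50.49894627928268
```

View pics/crop.png

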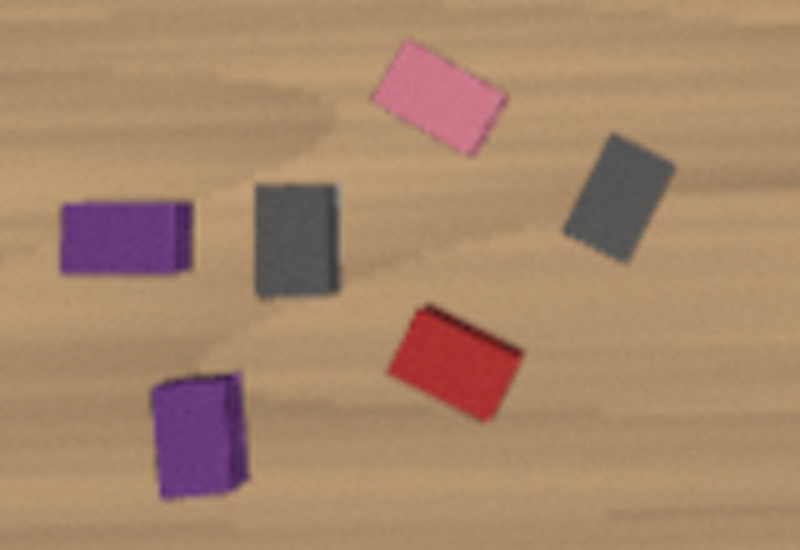

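The crop shows two plain grey blocks with aluminium feet at crop (297,240) and (620,200), and the others are coloured. I start with block B at (444,125), yaw −28.

arm_command:
  motion:
    - {"offset": [0.0413, -0.0445, 0], "spin": 0}
    - {"offset": [0.0413, -0.0445, 0], "spin": 0}
    - {"offset": [0.0413, -0.0445, 0], "spin": 0}
    - {"offset": [0.0413, -0.0445, 0], "spin": 0}
    - {"offset": [0.0413, -0.0445, 0], "spin": 0}
  jaw: 0.09

```text
time_s: 1.08
ee_pos: [342.1, -222.2, 198.1]
ee_rot: [179.9, -0.0, 26.4]
force: [0.9, 0.7, -0.3]
gripper_width: 90.3
gripper_force: 0.0
```

arm_command:
  motion:
    - {"offset": [0.0413, -0.0445, 0], "spin": 0}
    - {"offset": [0.0413, -0.0445, 0], "spin": 0}
    - {"offset": [0.0413, -0.0445, 0], "spin": 0}
    - {"offset": [0.0413, -0.0445, 0], "spin": 0}
    - {"offset": [0.0413, -0.0445, 0], "spin": 0}

```text
time_s: 1.7
ee_pos: [428.1, 69.2, 198.2]
ee_rot: [180.0, -0.1, 26.4]
force: [0.7, -0.9, 0.8]
gripper_width: 90.2
gripper_force: 0.0
```

arm_command:
  motion:
    - {"offset": [0.0413, -0.0445, 0], "spin": -0.156}
    - {"offset": [0, 0, 0], "spin": -0.156}
    - {"offset": [0, 0, 0], "spin": -0.156}
    - {"offset": [0, 0, 0], "spin": -0.156}
    - {"offset": [0, 0, 0], "spin": 0}

```text
time_s: 2.33
ee_pos: [444.9, 125.5, 197.9]
ee_rot: [180.0, -0.0, 62.1]
force: [0.7, -0.8, -0.5]
gripper_width: 90.3
gripper_force: 0.0
```

```bash
cat >> h.py <<'E'
def to(x,y,z,yaw):
    s=env.state(); d=np.array([x,y,z])-s['ee_pos']
    Rt=R.from_euler('xyz',s['ee_rot'],degrees=True).as_matrix()
    print('t',round(s['time_s'],2),'tcp',s['ee_pos'].round(1),s['ee_rot'].round(1),'| offset mm',(Rt.T@d).round(1),'spin then',round(np.radians(-(yaw-s['ee_rot'][2])),3))
E
python3 - <<'E'
from h import *
p,P=cloud('wrist'); cv2.imwrite('pics/w1.png',p)
r=rect(P,(444,125),42,58); print(r)
to(r[0],r[1],200,r[4]+90);
E
```

```text
[ 442.9  124.8   55.1   36.3  -27.8   48.9 1443. ]
t 2.38 tcp [445.  125.4 197.9] [180.  -0.  62.] | offset mm [-1.5 -1.5 -2.1] spin then -0.003
```

View pics/w1.png

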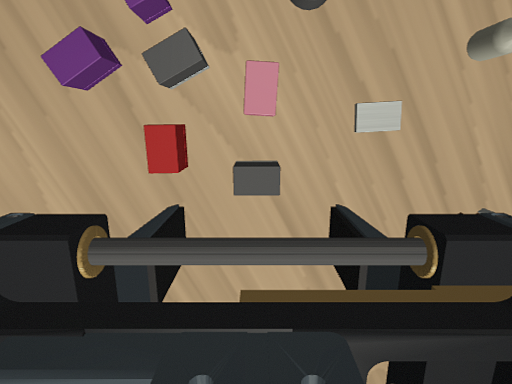

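Wrist picture: the grey block is at (257,178), centred between the fingers. Red (165,148) and pink (262,88) are clear of it.

arm_command:
  motion:
    - {"offset": [-0.0012, -0.0012, 0.05], "spin": 0}
    - {"offset": [0, 0, 0.05], "spin": 0}
    - {"offset": [0, 0, 0.05], "spin": 0}
    - {"offset": [0, 0, 0.024], "spin": 0}
    - {"offset": [0, 0, 0], "spin": 0}

```text
time_s: 3.0
ee_pos: [442.0, 124.5, 22.4]
ee_rot: [-179.8, 0.2, 62.0]
force: [0.4, -0.2, 0.1]
gripper_width: 89.8
gripper_force: 0.0
```

arm_command:
  motion:
    - {"offset": [0, 0, 0], "spin": 0}
    - {"offset": [0, 0, 0], "spin": 0}
    - {"offset": [0, 0, 0], "spin": 0}
    - {"offset": [0, 0, 0], "spin": 0}
    - {"offset": [0, 0, 0], "spin": 0}
  jaw: 0.045
  newtons: 25

```text
time_s: 3.62
ee_pos: [443.8, 125.0, 24.5]
ee_rot: [179.9, -0.0, 62.2]
force: [0.1, -0.5, 5.4]
gripper_width: 56.3
gripper_force: 25.0
```

arm_command:
  motion:
    - {"offset": [0, 0, -0.02], "spin": 0}
    - {"offset": [0, 0, -0.05], "spin": 0}
    - {"offset": [0, 0, -0.05], "spin": 0}
    - {"offset": [0, 0, -0.05], "spin": 0}
    - {"offset": [0, 0, 0], "spin": 0}

```text
time_s: 4.25
ee_pos: [445.6, 125.5, 197.1]
ee_rot: [179.7, -0.3, 62.2]
force: [0.1, -0.2, -3.3]
gripper_width: 55.8
gripper_force: 25.0
```

arm_command:
  motion:
    - {"offset": [-0.0346, 0.0431, 0], "spin": 0}
    - {"offset": [-0.0346, 0.0431, 0], "spin": 0}
    - {"offset": [-0.0346, 0.0431, 0], "spin": 0}
    - {"offset": [-0.0346, 0.0431, 0], "spin": 0}
    - {"offset": [-0.0346, 0.0431, 0], "spin": 0}

```text
time_s: 4.88
ee_pos: [552.3, -130.1, 191.4]
ee_rot: [-179.8, 0.0, 62.1]
force: [-0.1, 0.5, -3.2]
gripper_width: 56.0
gripper_force: 25.0
```

arm_command:
  motion:
    - {"offset": [-0.0346, 0.0431, 0], "spin": -0.149}
    - {"offset": [-0.0275, 0.048, 0], "spin": -0.149}
    - {"offset": [0, 0, 0], "spin": -0.149}
    - {"offset": [0, 0, 0], "spin": -0.149}
    - {"offset": [0, 0, 0], "spin": 0}

```text
time_s: 5.5
ee_pos: [610.1, -221.0, 191.1]
ee_rot: [-179.8, -0.1, 96.2]
force: [0.7, 1.0, -2.7]
gripper_width: 55.8
gripper_force: 25.0
```

Run:
```python
from h import *
p,P=cloud('wrist'); cv2.imwrite('pics/w2.png',p); np.save('w2.npy',P)
r=rect(P,(593,-182),92,108,40); print('ref',r)
z=env.state()['ee_pos']; print('held',rect(P,z[:2],z[2]+10,z[2]+40,45))
b=np.radians(r[4]); to(r[0]+48*np.sin(b),r[1]-48*np.cos(b),180,r[4]+90)
```

```text
ref [ 591.4 -183.4   56.    35.5    6.2   98.9 2173. ]
held [ 608.9 -212.3   75.4   19.4    6.1  215.4 3992. ]
t 5.55 tcp [ 610.4 -220.9  191.7] [-1.798e+02 -1.000e-01  9.620e+01] | offset mm [ -8.7 -14.7  11.7] spin then -0.001
```

View pics/w2.png

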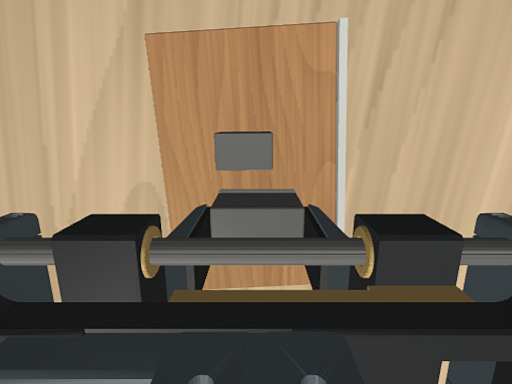

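Wrist picture: the reference block is at (244,151). The held block is at (257,222) with its front edge at row 207. I measure both in the tool frame.

```bash
cat >> h.py <<'E'
def tool(P):
    s=env.state(); Rt=R.from_euler('xyz',s['ee_rot'],degrees=True).as_matrix()
    return (P-s['ee_pos'])@Rt
def held(T):
    k=(abs(T[...,1])<26)&(T[...,2]<-20)&(T[...,2]>-34)&(T[...,0]>-5)&(T[...,0]<30)
    Q=T[k]; print('held top z',np.median(Q[:,2]).round(1),'front x',np.percentile(Q[:,0],[50,90,98,99.5,100]).round(1))
    k=(abs(T[...,1])<20)&(T[...,2]<8)&(T[...,2]>-22)&(T[...,0]>10)&(T[...,0]<30)
    Q=T[k]
    if len(Q)>20: print('front face x med',np.median(Q[:,0]).round(1),len(Q),'yaw slope deg',np.degrees(np.polyfit(Q[:,1],Q[:,0],1)[0]).round(2))
E
python3 - <<'E'
from h import *
T=tool(np.load('w2.npy')); held(T)
s=env.state(); k=rect(T,(40,15),88,100,45); print('ref in tool',k)
E
```

```text
held top z -23.7 front x [ 9.3 16.8 17.8 18.  18.3]
front face x med 17.7 795 yaw slope deg 0.08
ref in tool [  39.2   -8.2   43.5   35.5   90.    92.9 1710. ]
```

arm_command:
  motion:
    - {"offset": [-0.0088, -0.0147, 0], "spin": 0}
    - {"offset": [0, 0, 0.04], "spin": 0}
    - {"offset": [0, 0, 0.04], "spin": 0}
    - {"offset": [0, 0, 0.025], "spin": 0}
    - {"offset": [0, 0, 0], "spin": 0}

```text
time_s: 6.18
ee_pos: [595.0, -231.4, 86.8]
ee_rot: [-179.7, -0.1, 96.2]
force: [-0.2, 1.2, -2.2]
gripper_width: 55.3
gripper_force: 25.0
```

arm_command:
  motion:
    - {"offset": [0, 0, 0], "spin": 0}
    - {"offset": [0, 0, 0], "spin": 0}

```text
time_s: 6.42
ee_pos: [598.4, -232.2, 90.7]
ee_rot: [179.8, 0.1, 96.3]
force: [-0.3, -0.7, -3.2]
gripper_width: 55.7
gripper_force: 25.0
```

Run:
```python
from h import *
p,P=cloud('wrist'); cv2.imwrite('pics/w3.png',p[100:330,120:400]); np.save('w3.npy',P)
T=tool(P); held(T); r=rect(P,(591,-183),92,108,40); print('ref',r)
b=np.radians(r[4]); to(r[0]+48*np.sin(b),r[1]-48*np.cos(b),75,r[4]+90)
```

```text
held top z -24.5 front x [ 9.4 17.1 17.8 17.9 18.2]
front face x med 17.7 757 yaw slope deg -0.07
ref [ 591.7 -183.9   56.1   35.8    6.3   98.9 5316. ]
t 6.47 tcp [ 598.3 -232.1   90.5] [1.799e+02 1.000e-01 9.630e+01] | offset mm [ 0.6 -1.3 15.5] spin then -0.0
```

View pics/w3.png

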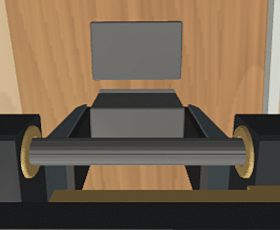

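The reference and held blocks line up, with ref columns 90–182 and held 91–184 in the crop. I make a small correction and lower.

arm_command:
  motion:
    - {"offset": [0.0006, -0.0012, 0.004], "spin": 0}
    - {"offset": [0, 0, 0.005], "spin": 0}
    - {"offset": [0, 0, 0.004], "spin": 0}
    - {"offset": [0, 0, 0], "spin": 0}
    - {"offset": [0, 0, 0], "spin": 0}

```text
time_s: 7.1
ee_pos: [596.4, -231.2, 75.8]
ee_rot: [180.0, 0.0, 96.3]
force: [0.1, -0.3, -1.8]
gripper_width: 55.6
gripper_force: 25.0
```

arm_command:
  motion:
    - {"offset": [0, 0, 0.001], "spin": 0}
    - {"offset": [0, 0, 0.0005], "spin": 0}
    - {"offset": [0, 0, 0.0005], "spin": 0}
    - {"offset": [0, 0, 0], "spin": 0}
    - {"offset": [0, 0, 0], "spin": 0}

```text
time_s: 7.72
ee_pos: [596.4, -231.3, 74.5]
ee_rot: [180.0, 0.0, 96.3]
force: [-2.6, -0.2, 4.9]
gripper_width: 55.9
gripper_force: 25.0
```

Run:
```python
from h import *
p,P=cloud('wrist'); T=tool(P); held(T); r=rect(P,(591,-183),92,108,33); print('ref',r)
b=np.radians(r[4]); to(r[0]+48*np.sin(b),r[1]-48*np.cos(b),75,r[4]+90); print(env.state()['force'])
```

```text
held top z -24.3 front x [ 9.4 17.  17.9 18.1 30. ]
front face x med 17.8 770 yaw slope deg 0.04
ref [ 5.916e+02 -1.838e+02  5.620e+01  3.560e+01  6.300e+00  9.890e+01
  6.328e+03]
t 7.78 tcp [ 596.4 -231.2   74.5] [180.    0.   96.3] | offset mm [-0.3  0.5 -0.5] spin then 0.0
[-2.16101223 -0.27837937  4.88180962]
```

Landed (force +5 N). Release, rise and go to A.

arm_command:
  motion:
    - {"offset": [0, 0, 0], "spin": 0}
    - {"offset": [0, 0, 0], "spin": 0}
    - {"offset": [0, 0, 0], "spin": 0}
    - {"offset": [0, 0, 0], "spin": 0}
  jaw: 0.09

```text
time_s: 8.28
ee_pos: [596.3, -231.2, 73.7]
ee_rot: [-180.0, 0.0, 96.3]
force: [0.1, 0.1, 0.2]
gripper_width: 89.7
gripper_force: 0.0
```

arm_command:
  motion:
    - {"offset": [0, 0, -0.015], "spin": 0}
    - {"offset": [0, 0, -0.03], "spin": 0}
    - {"offset": [0, 0, -0.04], "spin": 0}
    - {"offset": [0, 0, -0.035], "spin": 0}
    - {"offset": [0, 0, 0], "spin": 0}

```text
time_s: 8.9
ee_pos: [598.3, -231.9, 198.5]
ee_rot: [179.6, 0.2, 96.3]
force: [-0.3, 0.2, -0.4]
gripper_width: 89.9
gripper_force: 0.0
```

arm_command:
  motion:
    - {"offset": [0.0594, -0.0122, 0], "spin": 0}
    - {"offset": [0.0594, -0.0122, 0], "spin": 0}
    - {"offset": [0.0594, -0.0122, 0], "spin": 0}
    - {"offset": [0.0594, -0.0122, 0], "spin": 0}
    - {"offset": [0.0594, -0.0122, 0], "spin": 0}

```text
time_s: 9.52
ee_pos: [501.7, 59.0, 193.3]
ee_rot: [-180.0, -0.0, 96.3]
force: [1.5, 0.5, 0.6]
gripper_width: 90.1
gripper_force: 0.0
```

arm_command:
  motion:
    - {"offset": [0.0594, -0.0122, 0], "spin": 0}
    - {"offset": [0.0594, -0.0122, 0], "spin": 0}
    - {"offset": [0.0594, -0.0122, 0], "spin": 0}
    - {"offset": [0.0594, -0.0122, 0], "spin": 0.14}
    - {"offset": [0, 0, 0], "spin": 0}

```text
time_s: 10.15
ee_pos: [426.6, 291.2, 193.1]
ee_rot: [-179.9, 0.0, 88.6]
force: [-0.0, -0.1, -0.6]
gripper_width: 89.8
gripper_force: 0.0
```

Run:
```python
from h import *
p,P=cloud('wrist'); 
r=rect(P,(428,288),42,58,45); print(r)
to(r[0],r[1],24,r[4]+90)
p,P=cloud('top'); cv2.imwrite('pics/top2.png',p)
print(rect(P,(593,-182),90,110,33),rect(P,(598,-231),90,110,33))
```

```text
[ 4.260e+02  2.880e+02  5.570e+01  3.610e+01 -2.000e-01  4.880e+01
  1.462e+03]
t 10.2 tcp [427.3 289.2 193. ] [-1.799e+02  1.000e-01  8.850e+01] | offset mm [ -1.   -1.1 169. ] spin then -0.022
[ 593.1 -182.3   56.4   36.3    6.1  100.6  369. ] [ 596.9 -230.4   56.    37.4    6.2  100.3  374. ]
```

arm_command:
  motion:
    - {"offset": [-0.0008, -0.001, 0.05], "spin": -0.022}
    - {"offset": [0, 0, 0.05], "spin": 0}
    - {"offset": [0, 0, 0.05], "spin": 0}
    - {"offset": [0, 0, 0.019], "spin": 0}
    - {"offset": [0, 0, 0], "spin": 0}

```text
time_s: 10.88
ee_pos: [426.9, 285.0, 23.3]
ee_rot: [-179.8, 0.2, 89.4]
force: [-0.6, -0.4, 0.4]
gripper_width: 90.0
gripper_force: 0.0
```

arm_command:
  motion:
    - {"offset": [0, 0, 0], "spin": 0}
    - {"offset": [0, 0, 0], "spin": 0}
    - {"offset": [0, 0, 0], "spin": 0}
    - {"offset": [0, 0, 0], "spin": 0}
    - {"offset": [0, 0, 0], "spin": 0}
  jaw: 0.045
  newtons: 25

```text
time_s: 11.5
ee_pos: [427.7, 287.6, 25.4]
ee_rot: [180.0, -0.0, 89.6]
force: [-0.3, 0.0, 5.1]
gripper_width: 55.6
gripper_force: 25.0
```

arm_command:
  motion:
    - {"offset": [0, 0, -0.02], "spin": 0}
    - {"offset": [0, 0, -0.05], "spin": 0}
    - {"offset": [0, 0, -0.05], "spin": 0}
    - {"offset": [0, 0, -0.05], "spin": 0}
    - {"offset": [0, 0, 0], "spin": 0}

```text
time_s: 12.12
ee_pos: [429.5, 288.8, 198.5]
ee_rot: [179.6, -0.3, 89.6]
force: [0.1, 0.7, -2.8]
gripper_width: 55.4
gripper_force: 25.0
```

arm_command:
  motion:
    - {"offset": [-0.0534, 0.016, 0], "spin": 0}
    - {"offset": [-0.0534, 0.016, 0], "spin": 0}
    - {"offset": [-0.0534, 0.016, 0], "spin": 0}
    - {"offset": [-0.0534, 0.016, 0], "spin": 0}
    - {"offset": [-0.0534, 0.016, 0], "spin": 0}

```text
time_s: 12.75
ee_pos: [504.4, 18.1, 192.8]
ee_rot: [-179.8, 0.0, 89.6]
force: [0.7, 0.3, -1.2]
gripper_width: 56.0
gripper_force: 25.0
```

arm_command:
  motion:
    - {"offset": [-0.0534, 0.016, 0], "spin": 0}
    - {"offset": [-0.0534, 0.016, 0], "spin": 0}
    - {"offset": [-0.0534, 0.016, 0], "spin": 0}
    - {"offset": [-0.0534, 0.016, 0], "spin": 0}
    - {"offset": [-0.0534, 0.016, 0], "spin": 0}

```text
time_s: 13.38
ee_pos: [582.5, -249.2, 192.3]
ee_rot: [-179.8, -0.1, 89.5]
force: [1.3, -0.5, -2.0]
gripper_width: 55.6
gripper_force: 25.0
```

arm_command:
  motion:
    - {"offset": [-0.0534, 0.016, 0], "spin": -0.117}
    - {"offset": [0, 0, 0], "spin": 0}
    - {"offset": [0, 0, 0], "spin": 0}
    - {"offset": [0, 0, 0], "spin": 0}

```text
time_s: 13.88
ee_pos: [598.3, -299.9, 194.2]
ee_rot: [-179.9, -0.1, 96.3]
force: [0.3, -0.3, -2.4]
gripper_width: 55.8
gripper_force: 25.0
```

Run:
```python
from h import *
p,P=cloud('wrist'); cv2.imwrite('pics/w4.png',p); T=tool(P); held(T)
r=rect(P,(592,-183),92,108,33); q=rect(P,(597,-231),92,108,33); print('ref',r,'placed',q)
b=np.radians(r[4]); u=np.array([np.cos(b),np.sin(b)]); n=np.array([-u[1],u[0]]); d=q[:2]-r[:2]
print('along',d@u,'across',d@n)
to(*(r[:2]+48*n),130,r[4]+90)
```

```text
held top z -22.9 front x [ 9.3 17.1 18.3 18.5 18.7]
front face x med 18.3 804 yaw slope deg -0.43
ref [ 591.5 -183.7   56.2   36.4    6.6   98.9 2650. ] placed [ 595.2 -231.6   55.9   36.1    6.4   98.9 2324. ]
along -1.8300102758867989 across -48.00782292908261
t 13.93 tcp [ 598.5 -300.   194.6] [-180.    -0.    96.3] | offset mm [164.3   5.7  64.7] spin then -0.005
```

View pics/w4.png

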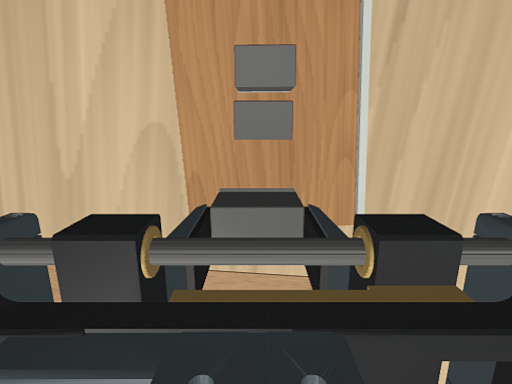

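Placed block at (264,120), reference at (265,65). The gap is right and the ends are about 1.6 mm off, which I will mend after placing A. Now A goes to the +y side.

arm_command:
  motion:
    - {"offset": [0.0546, 0.0019, 0], "spin": -0.01}
    - {"offset": [0.0546, 0.0019, 0], "spin": 0}
    - {"offset": [0.0546, 0.0019, 0], "spin": 0}
    - {"offset": [0, 0, 0.04], "spin": 0}
    - {"offset": [0, 0, 0.04], "spin": 0}

```text
time_s: 14.55
ee_pos: [585.7, -136.1, 115.3]
ee_rot: [179.8, 0.1, 97.0]
force: [0.2, 0.3, -2.0]
gripper_width: 55.9
gripper_force: 25.0
```

arm_command:
  motion:
    - {"offset": [0, 0, 0.02], "spin": 0}
    - {"offset": [0, 0, 0], "spin": 0}
    - {"offset": [0, 0, 0], "spin": 0}
    - {"offset": [0, 0, 0], "spin": 0}
    - {"offset": [0, 0, 0], "spin": 0}

```text
time_s: 15.18
ee_pos: [586.0, -138.2, 95.8]
ee_rot: [179.9, 0.0, 96.8]
force: [-0.2, 0.3, -2.3]
gripper_width: 55.9
gripper_force: 25.0
```

Run:
```python
from h import *
p,P=cloud('wrist'); T=tool(P); held(T)
for i in range(3):
  to(586.2,-136,75,96.4); env.grab_frame('wrist')
```

```text
held top z -23.7 front x [ 9.4 17.3 18.4 18.5 18.8]
front face x med 18.2 759 yaw slope deg 0.03
t 15.22 tcp [ 585.9 -138.2   95.6] [179.9   0.   96.8] | offset mm [ 2.1  0.6 20.6] spin then 0.007
t 15.28 tcp [ 585.8 -138.2   95.4] [179.9   0.   96.8] | offset mm [ 2.1  0.7 20.4] spin then 0.007
t 15.32 tcp [ 585.7 -138.1   95.2] [180.    0.   96.8] | offset mm [ 2.1  0.8 20.2] spin then 0.007
```

arm_command:
  motion:
    - {"offset": [0.0017, 0.0006, 0.006], "spin": 0.005}
    - {"offset": [0, 0, 0.006], "spin": 0}
    - {"offset": [0, 0, 0.005], "spin": 0}
    - {"offset": [0, 0, 0], "spin": 0}
    - {"offset": [0, 0, 0], "spin": 0}

```text
time_s: 16.0
ee_pos: [586.0, -136.3, 77.9]
ee_rot: [180.0, 0.0, 96.5]
force: [-0.8, 0.3, -2.7]
gripper_width: 56.0
gripper_force: 25.0
```

arm_command:
  motion:
    - {"offset": [0, 0, 0], "spin": 0}

```text
time_s: 16.12
ee_pos: [586.1, -136.4, 78.1]
ee_rot: [180.0, 0.0, 96.5]
force: [0.1, 0.1, -2.4]
gripper_width: 55.8
gripper_force: 25.0
```

arm_command:
  motion:
    - {"offset": [0, 0, 0.001], "spin": 0}
    - {"offset": [0, 0, 0.0008], "spin": 0}
    - {"offset": [0, 0, 0.0006], "spin": 0}
    - {"offset": [0, 0, 0], "spin": 0}
    - {"offset": [0, 0, 0], "spin": 0}

```text
time_s: 16.75
ee_pos: [585.9, -136.3, 75.5]
ee_rot: [180.0, 0.0, 96.5]
force: [-0.9, 0.5, -1.3]
gripper_width: 55.6
gripper_force: 25.0
```

arm_command:
  motion:
    - {"offset": [0, 0, 0.0005], "spin": 0}
    - {"offset": [0, 0, 0.0004], "spin": 0}
    - {"offset": [0, 0, 0], "spin": 0}
    - {"offset": [0, 0, 0], "spin": 0}

```text
time_s: 17.25
ee_pos: [585.9, -136.3, 75.4]
ee_rot: [180.0, 0.0, 96.5]
force: [-2.8, 0.5, 5.1]
gripper_width: 55.8
gripper_force: 25.0
```

Landed. Release, rise, move back to see all three.

arm_command:
  motion:
    - {"offset": [0, 0, 0], "spin": 0}
    - {"offset": [0, 0, 0], "spin": 0}
    - {"offset": [0, 0, 0], "spin": 0}
    - {"offset": [0, 0, 0], "spin": 0}
  jaw: 0.09

```text
time_s: 17.75
ee_pos: [586.0, -136.3, 74.4]
ee_rot: [-180.0, 0.0, 96.5]
force: [-0.4, 0.3, -0.2]
gripper_width: 89.5
gripper_force: 0.0
```

arm_command:
  motion:
    - {"offset": [0, 0, -0.015], "spin": 0}
    - {"offset": [0, 0, -0.03], "spin": 0}
    - {"offset": [0, 0, -0.04], "spin": 0}
    - {"offset": [0, 0, -0.035], "spin": 0}
    - {"offset": [0, 0, 0], "spin": 0}

```text
time_s: 18.38
ee_pos: [588.0, -136.8, 199.0]
ee_rot: [179.5, 0.2, 96.5]
force: [-0.5, 0.3, -0.5]
gripper_width: 90.0
gripper_force: 0.0
```

arm_command:
  motion:
    - {"offset": [-0.05, 0, 0], "spin": 0}
    - {"offset": [-0.05, 0, 0], "spin": 0}
    - {"offset": [-0.02, 0, 0], "spin": 0}
    - {"offset": [0, 0, 0], "spin": 0}
    - {"offset": [0, 0, 0], "spin": 0}

```text
time_s: 19.0
ee_pos: [599.3, -254.0, 194.3]
ee_rot: [-180.0, -0.1, 96.6]
force: [0.3, -0.6, 0.4]
gripper_width: 89.9
gripper_force: 0.0
```

```bash
cat > chk.py <<'E'
from h import *
p,P=cloud('wrist'); cv2.imwrite('pics/w5.png',p)
r,q,a=[rect(P,c,92,108,33) for c in ((592,-183),(596,-231),(586.5,-136))]; print(r,q,a)
b=np.radians(np.mean([r[4],q[4]])); u=np.array([np.cos(b),np.sin(b)]); n=np.array([-u[1],u[0]])
for k in (q,a): d=k[:2]-r[:2]; print('along',round(d@u,2),'across',round(d@n,2),'dyaw',k[4]-r[4])
to(*q[:2],78,q[4]+90)
E
python3 chk.py
```

```text
[ 591.5 -183.8   55.9   35.     6.5   98.9 2290. ] [ 595.2 -231.6   55.8   36.2    6.5   98.9 2082. ] [ 584.8 -136.2   56.    36.3    6.5   98.9 2692. ]
along -1.73 across -47.91 dyaw 0.0
along -1.27 across 48.05 dyaw 0.0
t 19.05 tcp [ 599.4 -253.9  194.5] [-1.80e+02 -1.00e-01  9.66e+01] | offset mm [ 22.5  -1.6 116.5] spin then 0.002
```

View pics/w5.png

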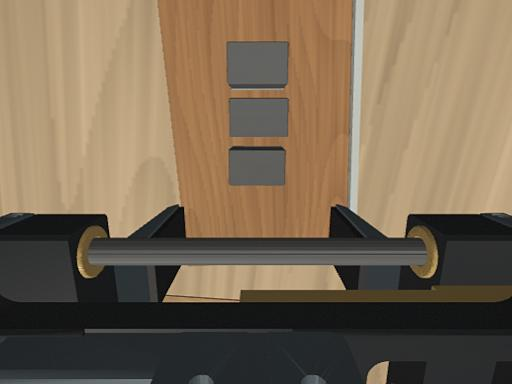

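All three stand in the same yaw with 12 mm gaps: rows 63, 117, 166, columns 258, 258, 257. The two new blocks are about 1.5 mm short lengthwise, so I regrip each, lift slightly and shift. B first.

arm_command:
  motion:
    - {"offset": [0.0229, -0.0004, 0], "spin": 0}
    - {"offset": [0, 0, 0.05], "spin": 0}
    - {"offset": [0, 0, 0.05], "spin": 0}
    - {"offset": [0, 0, 0.018], "spin": 0}
    - {"offset": [0, 0, 0], "spin": 0}

```text
time_s: 19.68
ee_pos: [595.4, -230.2, 75.3]
ee_rot: [-179.8, -0.1, 96.6]
force: [0.5, 0.6, -1.4]
gripper_width: 89.9
gripper_force: 0.0
```

arm_command:
  motion:
    - {"offset": [0, 0, 0], "spin": 0}
    - {"offset": [0, 0, 0], "spin": 0}
    - {"offset": [0, 0, 0], "spin": 0}
    - {"offset": [0, 0, 0], "spin": 0}
    - {"offset": [0, 0, 0], "spin": 0}
  jaw: 0.045

```text
time_s: 20.3
ee_pos: [596.7, -233.0, 77.2]
ee_rot: [180.0, 0.0, 96.5]
force: [-0.2, 0.1, 3.6]
gripper_width: 55.7
gripper_force: 25.0
```

arm_command:
  motion:
    - {"offset": [0, 0, -0.004], "spin": 0}
    - {"offset": [0, 0, 0], "spin": 0}
    - {"offset": [0, 0, 0], "spin": 0}
    - {"offset": [0, 0, 0], "spin": 0}

```text
time_s: 20.8
ee_pos: [596.4, -232.7, 80.2]
ee_rot: [-180.0, -0.0, 96.5]
force: [-0.0, -0.3, -2.3]
gripper_width: 55.8
gripper_force: 25.0
```

arm_command:
  motion:
    - {"offset": [0, 0.0018, 0], "spin": 0}
    - {"offset": [0, 0, 0], "spin": 0}
    - {"offset": [0, 0, 0], "spin": 0}
    - {"offset": [0, 0, 0], "spin": 0}

```text
time_s: 21.3
ee_pos: [598.3, -232.6, 80.6]
ee_rot: [-180.0, 0.0, 96.5]
force: [-0.4, 0.5, -2.0]
gripper_width: 56.0
gripper_force: 25.0
```

Run:
```python
from h import *
p,P=cloud('wrist'); T=tool(P); held(T); r=rect(P,(591.5,-183.8),92,108,32)
k=(T[...,2]<-20)&(T[...,2]>-28)&(T[...,0]>8)&(T[...,0]<17)&(abs(T[...,1])<34); Q=T[k][:,1]; print('held y ext',np.percentile(Q,[0,1,99,100]).round(1))
s=env.state(); Rt=R.from_euler('xyz',s['ee_rot'],degrees=True).as_matrix()
print(r,'ref in tool',(Rt.T@(np.array([r[0],r[1],99])-s['ee_pos'])).round(2)); to(*r[:2],75,r[4]+90)
```

```text
held top z -21.7 front x [ 9.4 17.9 19.4 19.8 20. ]
front face x med 19.2 1434 yaw slope deg 0.14
held y ext [-32.8 -31.1  29.8  33.6]
[ 591.7 -183.9   56.3   36.1    6.6   98.9 5931. ] ref in tool [ 49.14  -1.06 -18.42]
t 21.35 tcp [ 598.3 -232.6   80.6] [180.    0.   96.5] | offset mm [49.1 -1.1  5.6] spin then -0.001
```

Aligned now; lower.

arm_command:
  motion:
    - {"offset": [-0.0003, 0, 0.0015], "spin": 0}
    - {"offset": [0, 0, 0.0012], "spin": 0}
    - {"offset": [0, 0, 0.0008], "spin": 0}
    - {"offset": [0, 0, 0], "spin": 0}
    - {"offset": [0, 0, 0], "spin": 0}

```text
time_s: 21.98
ee_pos: [598.3, -232.9, 77.3]
ee_rot: [-180.0, 0.0, 96.5]
force: [-1.3, 0.4, -0.2]
gripper_width: 55.9
gripper_force: 25.0
```

arm_command:
  motion:
    - {"offset": [0, 0, 0.0004], "spin": 0}
    - {"offset": [0, 0, 0.0003], "spin": 0}
    - {"offset": [0, 0, 0], "spin": 0}
    - {"offset": [0, 0, 0], "spin": 0}

```text
time_s: 22.48
ee_pos: [598.3, -232.9, 77.2]
ee_rot: [180.0, 0.0, 96.5]
force: [-2.7, 0.5, 5.1]
gripper_width: 56.2
gripper_force: 25.0
```

arm_command:
  motion:
    - {"offset": [0, 0, 0], "spin": 0}
    - {"offset": [0, 0, 0], "spin": 0}
    - {"offset": [0, 0, 0], "spin": 0}
    - {"offset": [0, 0, 0], "spin": 0}
  jaw: 0.09

```text
time_s: 22.98
ee_pos: [598.5, -232.9, 76.2]
ee_rot: [180.0, 0.0, 96.5]
force: [-0.9, 0.9, -0.0]
gripper_width: 89.4
gripper_force: 0.0
```

arm_command:
  motion:
    - {"offset": [0, 0, -0.015], "spin": 0}
    - {"offset": [0, 0, -0.03], "spin": 0}
    - {"offset": [0, 0, -0.035], "spin": 0}
    - {"offset": [0, 0, 0], "spin": 0}
    - {"offset": [0.0487, -0.0007, 0], "spin": 0}

```text
time_s: 23.6
ee_pos: [592.5, -186.4, 156.4]
ee_rot: [179.9, 0.1, 96.3]
force: [0.4, 0.4, 0.3]
gripper_width: 90.4
gripper_force: 0.0
```

arm_command:
  motion:
    - {"offset": [0.0487, -0.0007, 0], "spin": 0}
    - {"offset": [0, 0, 0], "spin": 0}
    - {"offset": [0, 0, 0.04], "spin": 0}
    - {"offset": [0, 0, 0.039], "spin": 0}
    - {"offset": [0, 0, 0], "spin": 0}

```text
time_s: 24.22
ee_pos: [583.4, -136.5, 74.2]
ee_rot: [-179.6, -0.1, 96.5]
force: [0.3, 0.3, -0.5]
gripper_width: 90.1
gripper_force: 0.0
```

arm_command:
  motion:
    - {"offset": [0, 0, 0], "spin": 0}
    - {"offset": [0, 0, 0], "spin": 0}
    - {"offset": [0, 0, 0], "spin": 0}
    - {"offset": [0, 0, 0], "spin": 0}
    - {"offset": [0, 0, 0], "spin": 0}
  jaw: 0.045

```text
time_s: 24.85
ee_pos: [586.2, -136.5, 78.3]
ee_rot: [179.9, 0.0, 96.5]
force: [-1.1, -0.2, 5.0]
gripper_width: 56.0
gripper_force: 25.0
```

arm_command:
  motion:
    - {"offset": [0, 0, -0.004], "spin": 0}
    - {"offset": [0, 0, 0], "spin": 0}
    - {"offset": [0, 0, 0], "spin": 0}
    - {"offset": [0, 0, 0], "spin": 0}

```text
time_s: 25.35
ee_pos: [585.7, -136.2, 81.0]
ee_rot: [-180.0, -0.0, 96.5]
force: [0.1, 0.4, -2.1]
gripper_width: 55.8
gripper_force: 25.0
```

arm_command:
  motion:
    - {"offset": [0, 0.0014, 0], "spin": 0}
    - {"offset": [0, 0, 0], "spin": 0}
    - {"offset": [0, 0, 0.0012], "spin": 0}
    - {"offset": [0, 0, 0.001], "spin": 0}
    - {"offset": [0, 0, 0], "spin": 0}

```text
time_s: 25.98
ee_pos: [587.2, -136.1, 79.0]
ee_rot: [-180.0, -0.0, 96.5]
force: [1.0, 0.6, -1.6]
gripper_width: 55.7
gripper_force: 25.0
```

arm_command:
  motion:
    - {"offset": [0, 0, 0.0005], "spin": 0}
    - {"offset": [0, 0, 0.0004], "spin": 0}
    - {"offset": [0, 0, 0], "spin": 0}
    - {"offset": [0, 0, 0], "spin": 0}

```text
time_s: 26.48
ee_pos: [587.3, -136.2, 78.3]
ee_rot: [180.0, 0.0, 96.5]
force: [0.3, 0.3, -0.9]
gripper_width: 55.5
gripper_force: 25.0
```

arm_command:
  motion:
    - {"offset": [0, 0, 0.0005], "spin": 0}
    - {"offset": [0, 0, 0.0004], "spin": 0}
    - {"offset": [0, 0, 0], "spin": 0}
    - {"offset": [0, 0, 0], "spin": 0}

```text
time_s: 26.98
ee_pos: [587.3, -136.1, 78.2]
ee_rot: [180.0, 0.0, 96.5]
force: [-1.8, 0.7, 5.0]
gripper_width: 55.7
gripper_force: 25.0
```

Touching. Release, rise and check.

arm_command:
  motion:
    - {"offset": [0, 0, 0], "spin": 0}
    - {"offset": [0, 0, 0], "spin": 0}
    - {"offset": [0, 0, 0], "spin": 0}
    - {"offset": [0, 0, 0], "spin": 0}
  jaw: 0.09

```text
time_s: 27.48
ee_pos: [587.3, -136.1, 77.2]
ee_rot: [-180.0, 0.0, 96.5]
force: [0.6, 0.1, 0.5]
gripper_width: 90.0
gripper_force: 0.0
```

arm_command:
  motion:
    - {"offset": [0, 0, -0.015], "spin": 0}
    - {"offset": [0, 0, -0.03], "spin": 0}
    - {"offset": [0, 0, -0.04], "spin": 0}
    - {"offset": [0, 0, -0.035], "spin": 0}
    - {"offset": [0, 0, 0], "spin": 0}

```text
time_s: 28.1
ee_pos: [589.4, -136.6, 201.8]
ee_rot: [179.5, 0.2, 96.5]
force: [0.1, -0.1, -0.2]
gripper_width: 90.2
gripper_force: 0.0
```

arm_command:
  motion:
    - {"offset": [-0.05, 0, 0], "spin": 0}
    - {"offset": [-0.05, 0, 0], "spin": 0}
    - {"offset": [-0.02, 0, 0], "spin": 0}
    - {"offset": [0, 0, 0], "spin": 0}
    - {"offset": [0, 0, 0], "spin": 0}

```text
time_s: 28.72
ee_pos: [600.7, -253.9, 197.1]
ee_rot: [-180.0, -0.1, 96.6]
force: [0.3, -0.0, -0.2]
gripper_width: 90.2
gripper_force: 0.0
```

```bash
python3 chk.py
```

```text
[ 591.5 -183.8   56.    35.4    6.6   98.9 2265. ] [ 597.  -231.2   55.8   35.4    6.4   98.9 2009. ] [ 586.2 -136.1   55.9   35.8    6.7   98.9 2602. ]
along 0.1 across -47.72 dyaw -0.1999999999999993
along 0.13 across 47.99 dyaw 0.10000000000000053
t 28.77 tcp [ 600.8 -253.8  197.4] [-180.    -0.    96.6] | offset mm [ 22.8  -1.2 119.4] spin then 0.004
```

View pics/w5.png

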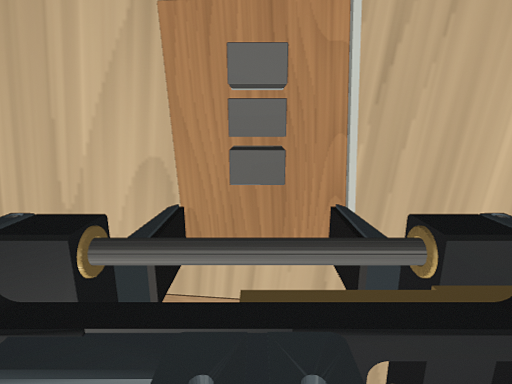

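The picture shows three blocks in a straight row, at columns 257 and rows 64, 117 and 166. The ends are level to about 0.1 mm and the gaps are about 12 mm. I hand it in.

```bash
python3 -c "
from workcell import env
print(env.job_done())"
```

```text
the job is handed in; nothing more can be done
None
```

The two grey blocks from the bench now stand on either side of the shelf block; my last camera check showed the row straight, ends level to about 0.1 mm, gaps about 12 mm, and the job was handed in at about 29 s of the 54 s allowed.

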